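# Seat the card holder, then hold the spring clip open around the card

## Task

Seat the card holder on the round flange base so that both pegs come up through the holes of its foot and it sits flat, and let go of it. Then squeeze the spring clip by its handles, take it off its stand and hold it wide open, upright, over the middle of the seated card, so that the card's top edge is well inside the gaping jaws with one jaw on either side and the clip does not touch the card; the program finishes while still holding it like that, nothing is put down. Leave the bottle, the spanner and the steel ring where they are.

Things in the scene. Friction and masses are not known exactly. Their poses are not given: they have to be found in the camera images.
- base: Fixed round aluminium flange, 150 mm diameter, 14 mm thick, lying on the bench, with two upright steel alignment pegs (10 mm diameter, rising 22 mm above the flange's top face, the last 5 mm tapering to 4 mm diameter) at 45 mm either side of the centre along its y axis. Origin: centre of its underside; z up.
- base_seat (a point): Centre of the flange's flat top face, midway between the pegs, 14 mm above the bench: where the centre of the holder's underside belongs.
- holder: Loose card holder, about 220 g, upright on the bench: a black foot 50 mm (x) by 120 mm (y) by 18 mm high with two vertical 13 mm through-holes 45 mm either side of the centre along y, and a card standing on its middle. It fits the base either way round. Origin: centre of the underside; z up. Seated, its underside lies on the flange and the pegs show 4 mm above the foot.
- card_top (a point): Middle of the card's top edge, 98 mm straight above the holder's origin; axes as the holder's. The card is a rigid aluminium-framed plate 9 mm thick (x) and 60 mm wide (y), standing 80 mm above the foot; it can be pinched across its thickness from above to carry the holder.
- stand: Fixed clip stand: white plastic block 70 mm (x) by 90 mm (y) by 12 mm high with an upright steel tongue 6 mm thick (x), 50 mm wide (y), whose top edge is 70 mm above the bench. Origin: centre of the underside; z up.
- clip: Loose black spring clip, about 70 g, parked on the stand's tongue, jaws down, handles up. Origin: middle of its pivot, a steel barrel 14 mm in diameter and 30 mm long (along y) that rests on the tongue's top, so 77 mm above the bench; z points up from jaws to handles, y runs along the tongue's width. One jaw and one handle on each side (x and -x). The spring shuts it when let go.
- clip_grip (a point): Point midway between the clip's handles, 28 mm above the pivot; axes as the clip's. The handles are plates 24 mm wide (y): parked, they spread upward, top ends 56 mm apart outside, 40 mm above the pivot; fully squeezed (along x, to a stop) their outer faces are parallel, 24 mm apart, from 8 to 46 mm above the pivot. Squeezing takes about 4 N at first, 7 to 12 N at the stop.
- clip_mouth (a point): Point midway between the jaws, 32 mm below the pivot; axes as the clip's. The jaws are plates 24 mm wide (y), 4 mm thick, reaching 55 mm below the pivot; parked, inner faces parallel 6 mm apart, gripping the tongue. Fully open they slope apart from the pivot: the gap is about 30 mm at this height and 44 mm at the tips, then 50 mm below the pivot.
- jaw_a (a joint): How far each jaw of the clip has swung open, rad (both jaws move alike): 0 when parked on the tongue, 0.36 fully open, slightly below 0 when shut on nothing.
- bottle: Bystander: white plastic bottle, 56 mm diameter, 130 mm tall, standing. Origin: centre of the underside.
- spanner: Bystander: steel spanner, 130 mm long, lying on the bench. Origin: the underside below its middle.
- ring: Bystander: steel ring lying flat, 52 mm outside and 36 mm inside diameter, 12 mm high. Origin: centre of the underside.
Not all that is in view belongs to the job. Leave any blue look-alike of the clip alone.

How it is judged:
On the way, in this order (a step that is already met when the one before it is completed fails the run):
1. the card holder is seated flat on the flange with both pegs through its foot, and released (z of holder in the frame of base between 0.011 and 0.0165 m and horizontal distance between holder and base_seat below 0.004 m and angle between holder's own z axis and vertical below 0.05 rad and angle between the y axis of holder and the y axis of base, either way round below 0.08 rad and contact force between the fingers and holder below 0.1 N), for 0.3 s.
2. the clip is squeezed open and taken up off its stand (value of joint jaw_a above 0.25 rad and distance between clip and stand above 0.11 m and contact force between the fingers and clip above 2 N), for 0.2 s.
At the end, for the whole second after the job is handed in: Holder still seated: within 3 mm of flush, 4 mm of centre, level. Fingers hold the clip open 0.25 rad or more per jaw, upright and in line with the card within 0.25 rad; card's top edge 9 to 44 mm below the pivot, within 9 mm of mid-jaw and 20 mm along; clip touches no card or stand, at rest (z of holder in the frame of base between 0.011 and 0.0165 m and horizontal distance between holder and base_seat below 0.004 m and angle between holder's own z axis and vertical below 0.05 rad and angle between the y axis of holder and the y axis of base, either way round below 0.08 rad and value of joint jaw_a above 0.25 rad and contact force between the fingers and clip above 2 N and x of card_top in the frame of clip between -0.009 and 0.009 m and y of card_top in the frame of clip between -0.02 and 0.02 m and z of card_top in the frame of clip between -0.044 and -0.009 m and angle between clip's own z axis and vertical below 0.25 rad and angle between the y axis of clip and the y axis of holder, either way round below 0.25 rad and contact force between clip and holder below 0.1 N and contact force between clip and stand below 0.1 N and linear speed of clip below 0.02 m/s); the arm keeps its last pose, push and grip.
It fails at once if the bottle is disturbed (moved more than 20 mm) (distance of bottle from where it was at the start of the episode above 0.02 m).
It fails at once if the spanner is disturbed (moved more than 20 mm) (distance of spanner from where it was at the start of the episode above 0.02 m).
It fails at once if the ring is disturbed (moved more than 20 mm) (distance of ring from where it was at the start of the episode above 0.02 m).
It also fails if it takes over 61 s, if anything falls off the work surface, if the arm or the gripper's body presses on something with over 40 N, if the wrist force passes 120 N, or if a joint passes its speed limit or range.

## Robot

A 7-joint arm with a two-finger parallel gripper is mounted at the origin on the work surface. World frame = base frame: x ahead of the robot, y to its left, z up, the work surface at z = 0. Lengths are in m, angles in rad, forces in N, time in s.
With the tool pointing down it reaches from about 0.4 to 0.875 m from the base axis. Payload 19.3 kg.
Tool frame: the origin (TCP) lies on the centre line of the jaws, within the pads' length; the fingertips stand 14 mm ahead of it and the grasp point (between the pads) lies 5 mm behind it; x points along the fingers, y is the direction in which the jaws open and shut, and the axes are right-handed (so a half turn about x gives the same grasp; the last joint's range is limited). The gripper opens to 85 mm and grips with 20 to 120 N. Pads are 22 mm wide; open, the fingers measure 114 mm over their backs; the gripper's body (76 mm by 85 mm) begins 54 mm behind the grasp point. The pads swing forward as they close: fully open they stand 13 mm farther back than shut.
Start: joints at [1.152, 0.521, -0.036, 1.599, 0.021, 1.021, -0.113], TCP at [0.214, -0.587, 0.245] pointing down, gripper open.
Joint ranges: [-2.91, 2.91], [-0.3, 2.13], [-1.5, 1.42], [0.17, 2.43], [-1.26, 4.41], [0.16, 1.93], [-2.52, 2.52]. Speed limits (rad/s): [1.89, 1.89, 2.39, 2.39, 3.01, 3.01, 3.01].

## Interface

Orientations are given as [roll, pitch, yaw] about the fixed x, y, z axes, in that order (R = Rz(yaw) Ry(pitch) Rx(roll)).
In Python, from workcell import monitor, optics, bot gives the robot as it stands.
- The arm moves only by the tool arm_command, never from a script. Its arguments are lists of equal length, an entry for each row: "delta_pos": the shift along the tool's x, y, z as a fraction of full scale, a list of three; "rotation": the turn, a rotation vector about the tool's x, y, z as a fraction of full scale, a list of three. In form: {"delta_pos": [[dx, dy, dz], ...], "rotation": [[wx, wy, wz], ...]}. A call has 1 to 10 rows; each row shifts and turns the pose as measured when the row begins, along the tool's axes as they then stand; what a row does not reach is not made up. Full scale, the value 1, is 30 mm for a shift and 6 degrees for a turn. A row lasts 1/10 s, in which the tool goes at most 50 mm and 8.59 degrees, less where a joint would pass 70% of its speed; a pose out of reach is approached as far as the arm can. A call with a number of a shift or a turn outside -1 to 1 is refused whole. A call with a gripper value outside its range is refused whole. "gripper" is the closure, from -1 (fully open) to 1 (shut), so that 0 is half open, set as the call begins (left out, the last holds). The fingers move at their own pace and stop on an object; "grip_force" is the grip in N (left out, the last holds). Time passes only in rows, so rows that do not move let the fingers close. It gives the time, the measured TCP pose, the force and the opening at its end, in the units of the state.
- monitor.observe(): the state, without advancing time (a new reading comes with each control period).
- optics.grab_frame(name): name is "scene" or "side" or "wrist"; returns the picture (420x560x3 uint8, red, green, blue); there is no depth.
- optics.camera_params(name): a dict with "fx", "fy", "cx", "cy" (pixels), "origin" and "rotation" of the camera in the world. Camera axes: x right, y down, z forward; pixel columns grow to the right and rows downward; lengths in m; the calibration is good to about 2 mm. A picture is of the moment at which its call begins: read the wrist's pose just before it. camera_params takes no time and is no camera call; for the wrist camera it gives the pose at the moment of the call.
- bot.job_done(): hands the job in, once; it reports no verdict.
The state is a dict: "clock": time; "qpos": joint angles; "qd": joint speeds; "joint_efforts": joint torques, N m; "position": TCP position; "tool_rot": TCP orientation; "force": force on the tool from outside, world axes, zero at the start; "moment": the same for the moment, N m; "grip_width": finger opening in m.
Only numpy, scipy, OpenCV 4.12 (cv2) and the standard library are available. Lean on these libraries where they do the work, as an engineer would, in place of code of your own. Each camera call takes 0.05 s, during which the arm holds its last target. There are 200 camera calls.

## Working session

There is one attempt and no reset: what is moved stays moved. The work goes in short steps, Python scripts to look and compute and a tool call to move; the robot and the scene stay as the last step left them, time stands still between calls to the robot, and variables do not carry over. Pictures are saved under pics/ and viewed, about 8 in all and at most 12, crops included, and the job is handed in when it is done.

Besides the shell and the picture viewer there is one more tool, called after "Emit:" as name(argument=value, ...), one argument or row to a line, values as JSON. arm_command: Moves the arm, as the interface text tells. Its arguments: {"type":"object","properties":{"delta_pos":{"type":"array","items":{"type":"array","items":{"type":"number"}}},"rotation":{"type":"array","items":{"type":"array","items":{"type":"number"}}},"gripper":{"type":"number"},"grip_force":{"type":"number"}},"required":["delta_pos","rotation"]}

```bash
mkdir -p pics
python3 - <<'E'
from workcell import monitor, optics, bot
import cv2,numpy as np
print(monitor.observe())
ims=[]
for n in ("scene","side","wrist"):
    im=optics.grab_frame(n); p=optics.camera_params(n); print(n,p)
    cv2.imwrite(f"pics/{n}0.png",im[:,:,::-1])
E
```

```text
{'clock': 0.0, 'qpos': array([ 1.1518043 ,  0.52202028, -0.03633294,  1.60001526,  0.02118933,
        1.02111156, -0.11283401]), 'qd': array([-5.68092843e-05, -1.32358901e-03,  2.07626417e-03,  6.24721736e-04,
       -4.97394881e-04, -8.59260540e-04, -5.20907438e-04]), 'joint_efforts': array([ 3.54824188e-03, -9.27081513e+01,  1.98147006e+00, -3.69916248e+01,
        1.79073529e-02,  8.43625021e-03, -5.64990887e-05]), 'position': array([ 0.21345879, -0.58706387,  0.24471916]), 'tool_rot': array([-1.50858131,  1.56962647,  1.98175874]), 'force': array([ 0.63135487, -0.37898694, -0.2654117 ]), 'moment': array([-0.00646906,  0.02189376, -0.07095497]), 'grip_width': 0.08537972370283696}
scene {'fx': 386.4602533393982, 'fy': 386.4602533393982, 'cx': 276.24384936779484, 'cy': 205.29892420247432, 'origin': array([0.94831925, 0.41861126, 0.75862427]), 'rotation': array([-2.41564339, -0.01333656,  2.41607907])}
side {'fx': 476.1950583466522, 'fy': 476.1950583466522, 'cx': 277.2224141287046, 'cy': 213.50774544407375, 'origin': array([0.32202904, 0.76689509, 0.69323663]), 'rotation': array([-2.19701843, -0.02119944, -2.83359008])}
wrist {'fx': 319.92128391092956, 'fy': 319.92128391092956, 'cx': 279.75439627859976, 'cy': 212.54444126214466, 'origin': array([ 0.28290291, -0.56032944,  0.37277974]), 'rotation': array([ 2.84785428e+00,  2.81618074e-03, -1.22130233e+00])}
```

View pics/scene0.png

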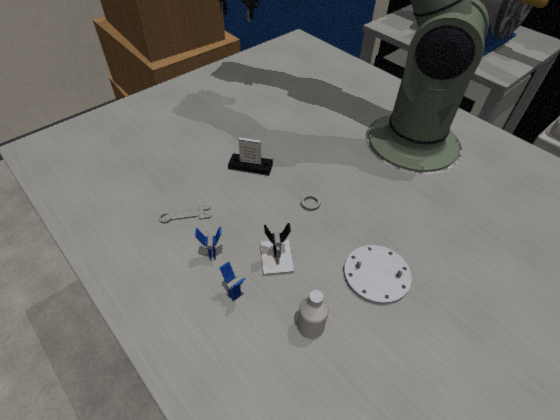

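View pics/side0.png

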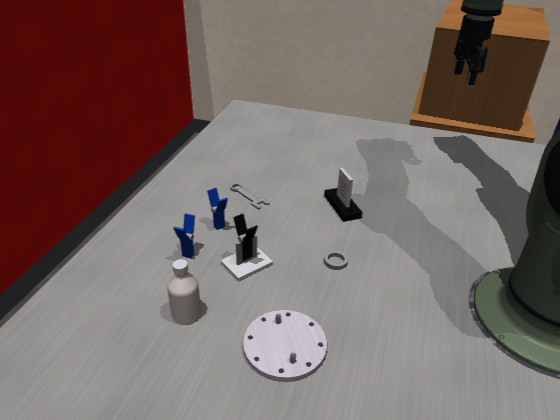

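Scene shows: holder (250,160), flange (378,273) with pegs (359,265)/(400,273), black clip on the white stand (277,245), blue look-alikes (208,245) and (232,280), bottle (313,315), ring (311,202), spanner (187,215). The black one on the white block with a tongue is the clip. An enlarged montage will confirm that and give pixel positions.

```bash
cat > h.py <<'E'
import numpy as np, cv2
from scipy.spatial.transform import Rotation as R
from workcell import monitor, optics, bot
def cam(n): 
    p=optics.camera_params(n); return p, R.from_euler('xyz',p['rotation']).as_matrix()
def ray(n,u,v,c=None):
    p,M=c or cam(n); d=M@np.array([(u-p['cx'])/p['fx'],(v-p['cy'])/p['fy'],1.]); return p['origin'],d/np.linalg.norm(d)
def plane(n,u,v,z,c=None):
    o,d=ray(n,u,v,c); return o+d*(z-o[2])/d[2]
def tri(a,b):
    A=np.zeros((3,3));y=np.zeros(3)
    for o,d in (a,b):
        P=np.eye(3)-np.outer(d,d);A+=P;y+=P@o
    x=np.linalg.solve(A,y); return x,[np.linalg.norm((np.eye(3)-np.outer(d,d))@(x-o)) for o,d in (a,b)]
def proj(n,X,c=None):
    p,M=c or cam(n); q=M.T@(np.array(X)-p['origin']); return np.array([p['cx']+p['fx']*q[0]/q[2],p['cy']+p['fy']*q[1]/q[2]])
E
python3 - <<'E'
from h import *
S=cv2.imread('pics/scene0.png');D=cv2.imread('pics/side0.png')
def crop(im,x,y,w=64,h=72): return cv2.resize(im[y:y+h,x:x+w],(w*4,h*4),interpolation=cv2.INTER_CUBIC)
a=np.hstack([crop(S,220,125),crop(S,345,235,72),crop(S,250,205)])
b=np.hstack([crop(D,315,155),crop(D,250,300,72),crop(D,212,205)])
cv2.imwrite('pics/m1.png',np.vstack([a,b]))
print('holder',plane('scene',251,166,.018)); print('base',plane('scene',378,274,.014),plane('side',286,343,.014))
print('stand',plane('scene',277,257,.012))
for n,px in dict(bottle=(313,325),ring=(311,203),spanner=(187,215),b1=(210,255),b2=(236,295)).items(): print(n,plane('scene',*px,0))
E
```

```text
holder [ 0.46028654 -0.22383517  0.018     ]
base [0.46657216 0.23308679 0.014     ] [0.45981063 0.23502503 0.014     ]
stand [0.60569816 0.04992503 0.012     ]
bottle [0.65555746 0.2179727  0.        ]
ring [ 0.41904949 -0.02445487  0.        ]
spanner [ 0.68848257 -0.20313908  0.        ]
b1 [ 0.71519093 -0.06360636  0.        ]
b2 [0.73298222 0.05923152 0.        ]
```

View pics/m1.png

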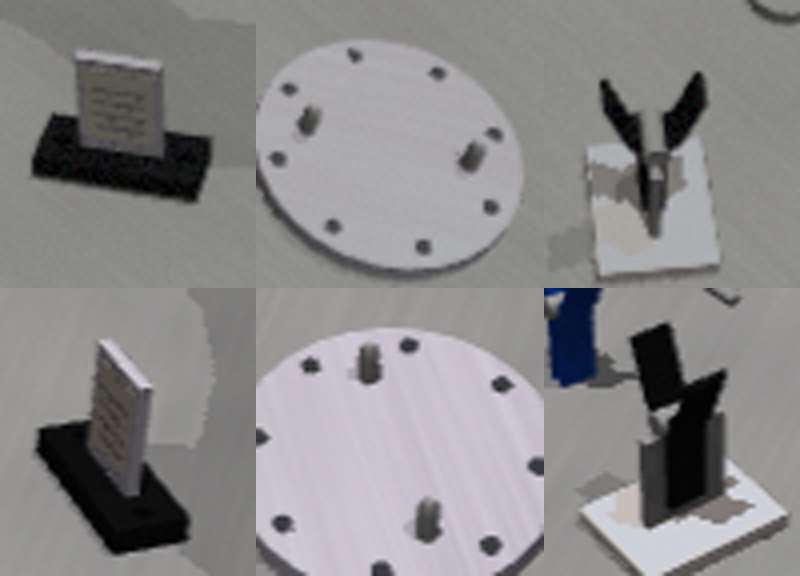

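Crops confirm: black clip with open-V handles on the steel tongue of the white block; holder card top at scene ≈(250,139.8), side ≈(346,173.8); pegs at scene (359.3,262)/(400.8,271.3). Now triangulating.

Run:
```python
from h import *
t=lambda a,b:tri(ray('scene',*a),ray('side',*b))
p1=(359.3,262);p2=(400.8,271.3);q1=(279,314.3);q2=(293.5,353)
print('pegs',t(p1,q1),t(p2,q2)); 
print('card',t((250,139.8),(346,173.8)))
# card edges ends
print('card ends',plane('scene',239.2,138.5,.098+0),plane('scene',260.6,141,.098),plane('side',340,168.5,.098),plane('side',351.8,180,.098))
# white stand mask corners
for n in('scene','side'):
    im=cv2.imread(f'pics/{n}0.png')[:,:,::-1].astype(int)
    for nm,roi in dict(stand=(255,235,300,280) if n=='scene' else (212,240,280,282),base=(335,240,420,306) if n=='scene' else (235,303,335,385)).items():
        x0,y0,x1,y1=roi; m=(im[y0:y1,x0:x1].min(2)>(165)).astype(np.uint8)
        c=max(cv2.findContours(m,0,2)[0],key=cv2.contourArea); c=cv2.convexHull(c)+[x0,y0]
        if nm=='stand':
            r=cv2.approxPolyDP(c,3,True)[:,0]; print(n,nm,[(tuple(map(int,q)),plane(n,*q,.012)[:2].round(4)) for q in r])
        else:
            P=np.array([plane(n,*q,.014)[:2] for q in c[:,0]],np.float32); print(n,nm,cv2.minEnclosingCircle(P))
s=monitor.observe(); print(R.from_euler('xyz',s['tool_rot']).as_matrix().round(3)); p,M=cam('wrist'); print(M.round(3)); T=R.from_euler('xyz',s['tool_rot']).as_matrix();print((T.T@M).round(3),T.T@(p['origin']-s['position']))
```

```text
pegs (array([0.48661836, 0.1914273 , 0.03355709]), [np.float64(0.000559729075220666), np.float64(0.0005597290752207739)]) (array([0.43742243, 0.26720109, 0.03519571]), [np.float64(0.00031112013217885083), np.float64(0.00031112013217886813)])
card (array([ 0.45143983, -0.23429972,  0.09864108]), [np.float64(0.0012398719656347955), np.float64(0.0012398719656346736)])
card ends [ 0.46837307 -0.25973886  0.098     ] [ 0.43142755 -0.21412271  0.098     ] [ 0.47070079 -0.2531375   0.098     ] [ 0.43327517 -0.20956722  0.098     ]
scene stand [((288, 240), array([0.5535, 0.0309])), ((292, 269), array([0.6017, 0.0963])), ((264, 272), array([0.6543, 0.0608])), ((263, 267), array([0.6475, 0.0493]))]
scene base ((0.4626230001449585, 0.22829937934875488), 0.07335759699344635)
side stand [((272, 261), array([0.5517, 0.0342])), ((238, 277), array([0.6025, 0.1038])), ((221, 260), array([0.6561, 0.0667])), ((258, 248), array([0.5945, 0.0032]))]
side base ((0.46377116441726685, 0.2306685745716095), 0.07445285469293594)
[[-0.     0.342 -0.94 ]
 [ 0.001 -0.94  -0.342]
 [-1.    -0.001  0.   ]]
[[ 0.342 -0.899 -0.273]
 [-0.94  -0.329 -0.097]
 [-0.003  0.29  -0.957]]
[[ 0.002 -0.289  0.957]
 [ 1.     0.001 -0.002]
 [-0.001  0.957  0.289]] [-0.12793133 -0.00160121 -0.07439094]
```

Emit:
arm_command(
  delta_pos=[
    [0,-0.7,-0.96],
    [0,-0.7,-0.96],
    [0,-0.7,-0.96],
    [0,-0.7,-0.96],
    [0,-0.7,-0.96],
    [0,-0.7,-0.96],
    [0,-0.7,-0.96],
    [0,-0.7,-0.96],
    [0,-0.7,-0.96],
    [0,-0.7,-0.96],
  ],
  rotation=[
    [0,0,0],
    [0,0,0],
    [0,0,0],
    [0,0,0],
    [0,0,0],
    [0,0,0],
    [0,0,0],
    [0,0,0],
    [0,0,0],
    [0,0,0],
  ],
)

```text
clock: 1.15
position: [0.4155, -0.2836, 0.2427]
tool_rot: [-0.747, 1.567, 2.736]
force: [0.7, -0.3, -0.0]
grip_width: 0.0861
```

Emit:
arm_command(
  delta_pos=[
    [0,0,0],
    [0,0,0],
    [0,0,0],
    [0,0,0],
    [0,0,0],
    [0,0,0],
    [0,0,0],
    [0,0,0],
    [0,0,0],
    [0,0,0],
  ],
  rotation=[
    [-1,0,0],
    [-1,0,0],
    [-1,0,0],
    [-1,0,0],
    [-1,0,0],
    [-1,0,0],
    [-1,0,0],
    [-1,0,0],
    [-1,0,0],
    [-1,0,0],
  ],
)

```text
clock: 2.15
position: [0.4184, -0.277, 0.2417]
tool_rot: [-2.127, 1.564, 2.451]
force: [0.2, 0.8, -0.2]
grip_width: 0.0852
```

```bash
cat >> h.py <<'E'
def goal(pos,yaw):
    "total rotation (units of 6deg, tool axes) and shift (units of 30mm) in the axes after that rotation / now"
    s=monitor.observe(); T=R.from_euler('xyz',s['tool_rot']).as_matrix(); a=np.radians(yaw)
    y=np.array([np.cos(a),np.sin(a),0]); x=np.array([0,0,-1.]); G=np.c_[x,y,np.cross(x,y)]
    d=np.array(pos)-s['position']
    print('rot',(R.from_matrix(T.T@G).as_rotvec(degrees=True)/6).round(2),'shift after',(G.T@d/.03).round(2),'now',(T.T@d/.03).round(2),'clock',s['clock'],'w',s['grip_width'],'pos',s['position'].round(4))
E
python3 -c "
from h import *
goal([.4515,-.2343,.21],40)"
```

```text
rot [-7.95 -0.05  0.03] shift after [ 1.06  1.76 -0.38] now [ 1.06  0.91 -1.56] clock 2.15 w 0.08520985496883114 pos [ 0.4184 -0.277   0.2417]
```

Emit:
arm_command(
  delta_pos=[
    [0,0,0],
    [0,0,0],
    [0,0,0],
    [0,0,0],
    [0,0,0],
    [0,0,0],
    [0,0,0],
    [0,0,0],
    [0.5,0.88,-0.19],
    [0.5,0.88,-0.19],
  ],
  rotation=[
    [-1,0,0],
    [-1,0,0],
    [-1,0,0],
    [-1,0,0],
    [-1,0,0],
    [-1,0,0],
    [-1,0,0],
    [-0.9,0,0],
    [0,0,0],
    [0,0,0],
  ],
)

```text
clock: 3.15
position: [0.4484, -0.2356, 0.2111]
tool_rot: [-2.769, 1.564, 2.67]
force: [1.1, 0.3, 0.4]
grip_width: 0.0853
```

Run:
```python
from h import *
goal([.4515,-.2343,.083],40)
im=optics.grab_frame('wrist'); np.save('w1c.npy',im); cv2.imwrite('pics/w1.png',im[:,:,::-1])
c=cam('wrist'); print(proj('wrist',[.4515,-.2343,.098],c), proj('wrist',monitor.observe()['position'],c), c[0]['origin'],c[0]['rotation'])
```

```text
rot [ 0.28 -0.06  0.02] shift after [4.27 0.11 0.03] now [4.27 0.12 0.06] clock 3.15 w 0.08534729154223485 pos [ 0.4484 -0.2356  0.2111]
[277.16100507 221.18183537] [276.77995684 290.29674858] [ 0.40166806 -0.17565312  0.33770186] [2.85803076e+00 3.35547558e-04 7.31872863e-01]
```

View pics/w1.png

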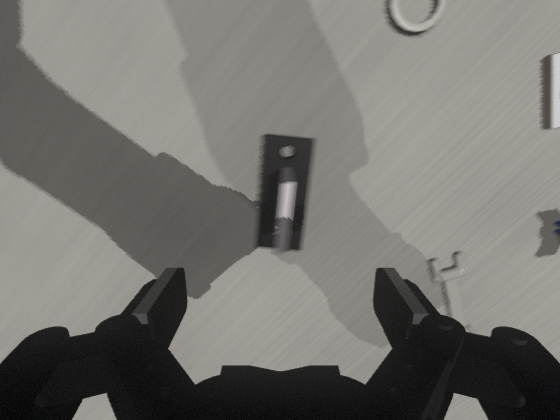

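The wrist view shows the holder from above: foot corners ≈(264,135),(314,139),(301,249),(258,246), card top strip ≈(290,168)–(282,248), fingers either side lower in the picture.

Run:
```python
from h import *
c=cam('wrist'); im=cv2.imread('pics/w1.png')
m=(im.max(2)<75).astype(np.uint8)[100:262,230:340]
k=max(cv2.findContours(m,0,2)[0],key=cv2.contourArea)+[230,100]
r=cv2.approxPolyDP(cv2.convexHull(k),4,True)[:,0]
for q in r: print(q,plane('wrist',*q,.018,c)[:2].round(4))
for u,v in((287,152),(286,208)): print(plane('wrist',u,v,.018 if v<200 else .098,c)[:2])
P=[plane('wrist',*q,.098,c)[:2] for q in((290,168),(282,248))];print(P,np.degrees(np.arctan2(*(P[1]-P[0])[::-1])),np.linalg.norm(P[1]-P[0]))
print((im[160:256:6,268:306:2].max(2)))
cv2.imwrite('pics/w1c.png',cv2.resize(im[120:265,225:345],None,fx=4,fy=4,interpolation=2))
```

```text
[265 135] [ 0.4007 -0.1962]
[311 140] [ 0.4372 -0.1698]
[298 249] [ 0.5058 -0.2623]
[255 246] [ 0.4691 -0.2906]
[ 0.42759194 -0.19397687]
[ 0.44944054 -0.22169102]
[array([ 0.43075043, -0.19665009]), array([ 0.46953825, -0.24861785])] -53.26299580590692 0.06484707542142301
[[ 46  48  47  47  49  50  48  48  48  45  47  51  50  51  47  51  51  52
   50]
 [ 48  47  51  48  48  48  44  45  46  54  52  50  50  48  50  50  51  50
   51]
 [ 46  48  42  38  34  37  52  62  73  77  75  70  62  59  49  49  48  49
   47]
 [ 40  35  33  33  33  42  54  66  75  76  82  75  68  63  54  50  46  51
   50]
 [ 38  38  35  36  35  58 108 142 161 177 187 176 156 139 110  51  46  49
   47]
 [ 36  33  36  34  39  83 119 148 174 190 192 175 151 120  85  47  49  48
   47]
 [ 37  34  34  35  49 102 130 153 174 190 182 168 147 113  64  45  47  46
   51]
 [ 31  31  35  30  51 108 142 163 180 192 175 153 136 105  47  44  45  46
   73]
 [ 29  37  33  33  79 113 145 170 188 190 172 147 114  74  38  36  35  36
   68]
 [ 37  34  34  44  96 129 150 170 190 179 165 143 110  55  37  35  39  37
   84]
 [ 31  32  32  51  67  77  87  95 100  91  81  74  90  36  33  35  38  68
   96]
 [ 33  36  30  52 109  84  94 100 102  90  77  63  51  39  36  33  38  73
  100]
 [ 38  38  36  81  95 105  98 103  97  92  79  62  60  39  45  42  62  88
  112]
 [ 43  40  45  63  75  87  96 100  92  80  71  62  42  43  45  44  73  97
  119]
 [ 41  45  51  65  77  86  99 101  90  79  69  53  44  45  47  45  87 111
  131]
 [154 149 131 120 113 109 100  96  87  84  92 101 100  91  94  94 115 132
  135]]
```

View pics/w1c.png

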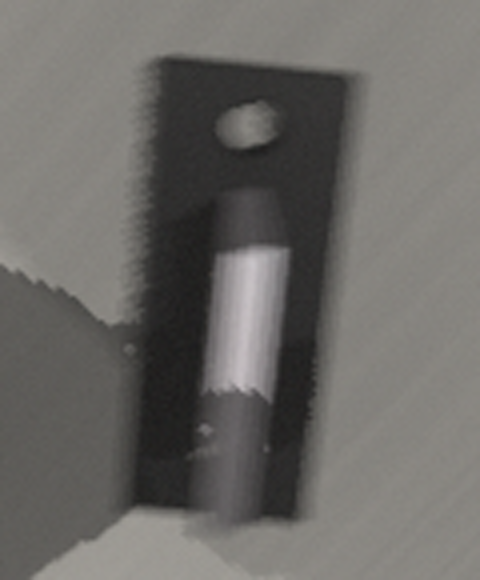

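Blurred because the arm was still settling; the card's top edge runs v≈182–250. I'll correct the yaw, let it settle and retake.

Emit:
arm_command(
  delta_pos=[
    [0,0,0],
    [0,0,0],
    [0,0,0],
    [0,0,0],
  ],
  rotation=[
    [0.5,0,0],
    [0.3,0,0],
    [0,0,0],
    [0,0,0],
  ],
)

```text
clock: 3.6
position: [0.45, -0.2303, 0.2082]
tool_rot: [-2.91, 1.56, 2.45]
force: [0.1, -0.1, -0.8]
grip_width: 0.0852
```

Run:
```python
from h import *
c=cam('wrist'); im=optics.grab_frame('wrist')[:,:,::-1].copy(); cv2.imwrite('pics/w2.png',im)
print(proj('wrist',[.4515,-.2343,.098],c))
x0,y0=225,110
m=(im.max(2)<75).astype(np.uint8)[110:270,225:345]
k=max(cv2.findContours(m,0,2)[0],key=cv2.contourArea)+[x0,y0]
for q in cv2.approxPolyDP(cv2.convexHull(k),4,True)[:,0]: print(q,plane('wrist',*q,.018,c)[:2].round(4))
cv2.imwrite('pics/w2c.png',cv2.resize(im[110:270,225:345],None,fx=3.5,fy=3.5,interpolation=2))
goal([.4515,-.2343,.083],37)
```

```text
[276.90045297 223.22237181]
[254 140] [ 0.3975 -0.2011]
[302 142] [ 0.4359 -0.1743]
[298 254] [ 0.5056 -0.2697]
[252 254] [ 0.4661 -0.2997]
rot [ 0.02 -0.1   0.02] shift after [ 4.18 -0.04  0.13] now [ 4.17 -0.03  0.18] clock 3.65 w 0.08503431495049905 pos [ 0.45   -0.2304  0.2083]
```

View pics/w2c.png

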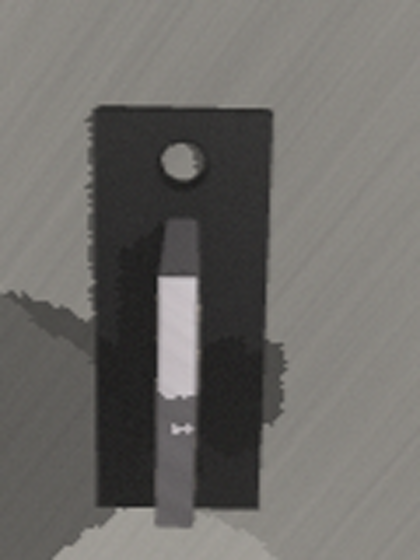

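Run:
```python
from h import *
c=cam('wrist')
P=[plane('wrist',*q,.098,c)[:2] for q in((275.9,188.9),(274.7,260))];d=P[1]-P[0]
print(np.mean(P,0),np.degrees(np.arctan2(*d[::-1])),np.linalg.norm(d))
F=[plane('wrist',225+a/3.5,110+b/3.5,.018,c)[:2] for a,b in((97,108),(272,110),(260,507),(97,507))]
print(np.array(F),np.mean(F,0),[np.degrees(np.arctan2(*(F[i]-F[j])[::-1])) for i,j in((3,0),(2,1))])
h=plane('wrist',225+182/3.5,110+161/3.5,.018,c)[:2];print('hole',h)
m=np.mean(P,0); goal([m[0],m[1],.085],np.degrees(np.arctan2(*d[::-1]))+90)
```

```text
[ 0.45166809 -0.23673667] -53.982149223246964 0.05887598472451201
[[ 0.39693588 -0.20257276]
 [ 0.43610692 -0.17356174]
 [ 0.50736036 -0.26974919]
 [ 0.46733398 -0.30013579]] [ 0.45193428 -0.23650487] [np.float64(-54.18709097281836), np.float64(-53.46980576352713)]
hole [ 0.42460101 -0.19994158]
rot [ 0.18 -0.1   0.02] shift after [ 4.11 -0.08  0.2 ] now [ 4.11 -0.07  0.24] clock 3.65 w 0.08503431495049905 pos [ 0.45   -0.2304  0.2083]
```

Emit:
arm_command(
  delta_pos=[
    [0,-0.08,0.22],
    [0.8,0,0],
    [0.8,0,0],
    [0.8,0,0],
    [0.8,0,0],
    [0.7,0,0],
    [0.2,0,0],
    [0,0,0],
  ],
  rotation=[
    [0.18,-0.1,0.02],
    [0,0,0],
    [0,0,0],
    [0,0,0],
    [0,0,0],
    [0,0,0],
    [0,0,0],
    [0,0,0],
  ],
)

```text
clock: 4.45
position: [0.4535, -0.2438, 0.0829]
tool_rot: [0.183, 1.561, -0.767]
force: [0.1, -0.7, 0.7]
grip_width: 0.0853
```

```bash
python3 -c "
from h import *
goal([.4518,-.2366,.085],36)"
```

```text
rot [-0.07  0.09 -0.02] shift after [-0.07  0.09 -0.23] now [-0.07  0.09 -0.23] clock 4.45 w 0.08532104155711161 pos [ 0.4535 -0.2438  0.0829]
```

Emit:
arm_command(
  delta_pos=[
    [0,0.09,-0.23],
    [0,0,0],
    [0,0,0],
  ],
  rotation=[
    [-0.07,0.09,0],
    [0,0,0],
    [0,0,0],
  ],
)

```text
clock: 4.75
position: [0.4525, -0.2367, 0.0852]
tool_rot: [1.031, 1.567, 0.088]
force: [0.6, 0.0, 0.2]
grip_width: 0.0854
```

Emit:
arm_command(
  delta_pos=[
    [0,0,0],
    [0,0,0],
    [0,0,0],
    [0,0,0],
    [0,0,0],
    [0,0,0],
    [0,0,0],
    [0,0,0],
  ],
  rotation=[
    [0,0,0],
    [0,0,0],
    [0,0,0],
    [0,0,0],
    [0,0,0],
    [0,0,0],
    [0,0,0],
    [0,0,0],
  ],
  gripper=1,
  grip_force=40,
)

```text
clock: 5.55
position: [0.4528, -0.2372, 0.0863]
tool_rot: [0.791, 1.566, -0.152]
force: [0.4, -0.5, -1.2]
grip_width: 0.0085
```

```bash
python3 -c "
from h import *
goal([.4518,-.2366,.085],36); print(monitor.observe()['force'])"
```

```text
rot [-0.01  0.03 -0.03] shift after [ 0.04 -0.02 -0.04] now [ 0.04 -0.02 -0.04] clock 5.55 w 0.008516070191858797 pos [ 0.4528 -0.2372  0.0863]
[ 0.43526112 -0.53240863 -1.21289739]
```

Emit:
arm_command(
  delta_pos=[
    [-0.4,0,0],
    [-0.9,0,0],
    [-0.9,0,0],
    [-0.9,0,0],
    [-0.9,0,0],
    [-0.8,0,0],
  ],
  rotation=[
    [0,0,0],
    [0,0,0],
    [0,0,0],
    [0,0,0],
    [0,0,0],
    [0,0,0],
  ],
)

```text
clock: 6.15
position: [0.4505, -0.2354, 0.2365]
tool_rot: [2.441, 1.568, 1.5]
force: [0.4, -0.2, -2.4]
grip_width: 0.0081
```

Emit:
arm_command(
  delta_pos=[
    [0,0.5,-0.5],
    [0,0.8,-0.78],
    [0,0.9,-0.87],
    [0,0.9,-0.87],
    [0,0.9,-0.87],
    [0,0.9,-0.87],
    [0,0.9,-0.87],
    [0,0.9,-0.87],
    [0,0.9,-0.87],
    [0,0.7,-0.7],
  ],
  rotation=[
    [0,0,0],
    [0,0,0],
    [0,0,0],
    [0,0,0],
    [0,0,0],
    [0,0,0],
    [0,0,0],
    [0,0,0],
    [0,0,0],
    [0,0,0],
  ],
)

```text
clock: 7.15
position: [0.511, 0.1154, 0.2493]
tool_rot: [0.667, 1.56, -0.281]
force: [0.7, -2.0, -2.6]
grip_width: 0.0082
```

```bash
python3 -c "
from h import *
goal([.521,.149,.22],33)"
```

```text
rot [ 0.44  0.08 -0.07] shift after [ 0.98  0.89 -0.76] now [ 0.98  0.92 -0.72] clock 7.15 w 0.008196267285570491 pos [0.511  0.1154 0.2493]
```

Emit:
arm_command(
  delta_pos=[
    [0.2,0.3,-0.25],
    [0,0,0],
    [0,0,0],
    [0,0,0],
  ],
  rotation=[
    [0.44,0.08,-0.07],
    [0,0,0],
    [0,0,0],
    [0,0,0],
  ],
)

```text
clock: 7.55
position: [0.5131, 0.1313, 0.246]
tool_rot: [2.036, 1.569, 1.048]
force: [0.0, 0.7, -0.7]
grip_width: 0.0085
```

Run:
```python
from h import *
c=cam('wrist'); im=optics.grab_frame('wrist')[:,:,::-1].copy(); cv2.imwrite('pics/w3.png',im)
np.savez('w3c.npz',o=c[0]['origin'],r=c[0]['rotation'],**{k:c[0][k] for k in('fx','fy','cx','cy')})
goal([.462,.2296,.2],33)
for X in([.4866,.1914,.036],[.4374,.2672,.036],[.462,.2293,.014]): print(proj('wrist',X,c))
```

```text
rot [ 0.07 -0.01 -0.02] shift after [ 1.53  0.36 -3.68] now [ 1.54  0.38 -3.68] clock 7.6 w 0.00848269776435232 pos [0.5132 0.1312 0.246 ]
[289.05715046 127.32812146]
[290.64138344  27.91980746]
[289.14333125  82.00936603]
```

View pics/w3.png

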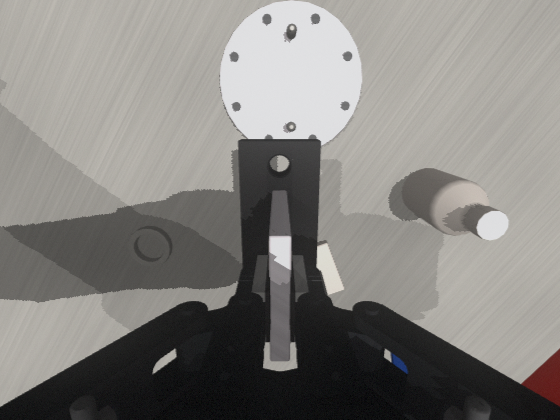

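Wrist view: flange with pegs ≈(291,126) and (291,29), held foot's front edge at v≈140 with hole (279.5,163), bottle right. Zoom to measure.

Run:
```python
from h import *
im=cv2.imread('pics/w3.png')
cv2.imwrite('pics/w3c.png',cv2.resize(im[0:185,210:370],None,fx=3.2,fy=3.2,interpolation=2))
c=cam('wrist'); m=(im.min(2)>195).astype(np.uint8)[:139]; m[:,:200]=0;m[:,380:]=0
k=max(cv2.findContours(m,0,2)[0],key=cv2.contourArea); P=np.array([plane('wrist',*q,.014,c)[:2] for q in cv2.convexHull(k)[:,0]],np.float32); print(cv2.minEnclosingCircle(P))
```

```text
((0.4627452790737152, 0.23051869869232178), 0.07434521615505219)
```

View pics/w3c.png

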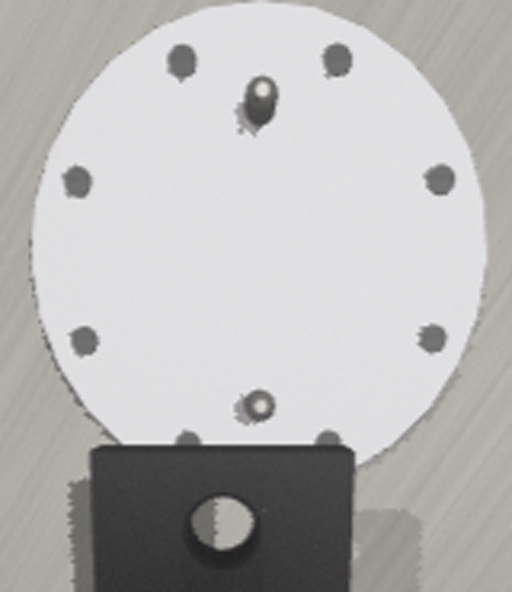

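Run:
```python
from h import *
c=cam('wrist')
a=plane('wrist',292.2,27.5,.036,c);b=plane('wrist',291.6,126.6,.036,c); d=b-a
print(a,b,np.linalg.norm(d),'mid',(a+b)/2,'ang',np.degrees(np.arctan2(d[1],d[0])))
s=monitor.observe(); T=R.from_euler('xyz',s['tool_rot']).as_matrix(); zt=s['position'][2]-.0863+.018
h=plane('wrist',280,165.6,zt,c); print('hole in tool',T.T@(h-s['position']), 'expect z -.045-.0012')
e=[plane('wrist',210+u/3.2,447/3.2,zt,c) for u in(91,354)]; print('front edge tool',[T.T@(q-s['position']) for q in e])
mid=(a+b)/2; goal([mid[0],mid[1],.16],np.degrees(np.arctan2(d[1],d[0]))+90)
```

```text
[0.43857806 0.26811784 0.036     ] [0.48849073 0.1932216  0.036     ] 0.09000399928305662 mid [0.46353439 0.23066972 0.036     ] ang -56.319549007793555
hole in tool [ 0.06833034  0.0012309  -0.04627663] expect z -.045-.0012
front edge tool [array([ 0.06830012, -0.0236914 , -0.06179572]), array([ 0.06837864,  0.02557558, -0.06182246])]
rot [-0.05 -0.01 -0.02] shift after [ 2.87  0.46 -3.68] now [ 2.87  0.44 -3.68] clock 7.6 w 0.00848269776435232 pos [0.5132 0.1312 0.246 ]
```

Emit:
arm_command(
  delta_pos=[
    [0,0.1,-0.6],
    [0,0.1,-0.8],
    [0,0.1,-0.8],
    [0,0.1,-0.8],
    [0.5,0.05,-0.55],
    [0.7,0,0],
    [0.7,0,0],
    [0.5,0,0],
    [0,0,0],
    [0,0,0],
  ],
  rotation=[
    [-0.05,0,0],
    [0,0,0],
    [0,0,0],
    [0,0,0],
    [0,0,0],
    [0,0,0],
    [0,0,0],
    [0,0,0],
    [0,0,0],
    [0,0,0],
  ],
)

```text
clock: 8.6
position: [0.4632, 0.2281, 0.1753]
tool_rot: [1.203, 1.565, 0.217]
force: [0.3, 0.4, -1.9]
grip_width: 0.0081
```

```bash
python3 -c "
from h import *
goal([.4635,.2292,.1343],33.7)"
```

```text
rot [-0.03  0.02 -0.05] shift after [ 1.37  0.03 -0.02] now [ 1.37  0.02 -0.03] clock 8.6 w 0.008051614903499697 pos [0.4632 0.2281 0.1753]
```

Emit:
arm_command(
  delta_pos=[
    [0.4,0.03,-0.02],
    [0.5,0,0],
    [0.4,0,0],
    [0.1,0,0],
    [0,0,0],
    [0,0,0],
  ],
  rotation=[
    [-0.03,0.02,-0.05],
    [0,0,0],
    [0,0,0],
    [0,0,0],
    [0,0,0],
    [0,0,0],
  ],
)

```text
clock: 9.2
position: [0.4645, 0.2291, 0.1311]
tool_rot: [1.411, 1.569, 0.427]
force: [-0.1, 0.4, -1.8]
grip_width: 0.008
```

Run:
```python
from h import *
goal([.4635,.2292,.1003],33.7)
for n in('side','scene'): cv2.imwrite(f'pics/{n}2.png',optics.grab_frame(n)[:,:,::-1])
```

```text
rot [-0.01  0.   -0.01] shift after [ 1.03 -0.02 -0.02] now [ 1.03 -0.03 -0.02] clock 9.2 w 0.00798869225572688 pos [0.4645 0.2291 0.1311]
```

Emit:
arm_command(
  delta_pos=[
    [0.2,-0.02,-0.02],
    [0.2,0,0],
    [0.2,0,0],
    [0.1,0,0],
    [0,0,0],
  ],
  rotation=[
    [0,0,0],
    [0,0,0],
    [0,0,0],
    [0,0,0],
    [0,0,0],
  ],
)

```text
clock: 9.8
position: [0.464, 0.2293, 0.109]
tool_rot: [1.346, 1.568, 0.362]
force: [0.1, 0.6, -2.0]
grip_width: 0.0082
```

```bash
python3 -c "
from h import *
goal([.4635,.2292,.1003],33.7);print(monitor.observe()['force'],monitor.observe()['moment'])"
```

```text
rot [-0.01  0.01 -0.03] shift after [ 0.29 -0.02 -0.01] now [ 0.29 -0.02 -0.01] clock 9.8 w 0.008225057342158023 pos [0.464  0.2293 0.109 ]
[ 0.14288369  0.56496264 -2.0280502 ] [-0.03896399  0.04747196 -0.01164686]
```

Emit:
arm_command(
  delta_pos=[
    [0.12,0,0],
    [0.1,0,0],
    [0.04,0,0],
    [0.02,0,0],
    [0,0,0],
  ],
  rotation=[
    [0,0,0],
    [0,0,0],
    [0,0,0],
    [0,0,0],
    [0,0,0],
  ],
)

```text
clock: 10.3
position: [0.4641, 0.2297, 0.1002]
tool_rot: [1.398, 1.568, 0.414]
force: [-0.2, -1.3, -0.0]
grip_width: 0.0081
```

```bash
python3 -c "
from h import *
goal([.4635,.2292,.1003],33.7);print(monitor.observe()['force'],monitor.observe()['moment'])"
```

```text
rot [-0.01  0.01 -0.03] shift after [-0.   -0.03  0.  ] now [-0.   -0.03  0.  ] clock 10.3 w 0.008125843972196848 pos [0.4641 0.2297 0.1002]
[-0.20719652 -1.3377213  -0.01100729] [-0.28932171  0.01726014 -0.03855284]
```

Emit:
arm_command(
  delta_pos=[
    [0,0,0],
    [0,0,0],
    [0,0,0],
    [0,0,0],
    [0,0,0],
    [0,0,0],
    [0,0,0],
    [0,0,0],
  ],
  rotation=[
    [0,0,0],
    [0,0,0],
    [0,0,0],
    [0,0,0],
    [0,0,0],
    [0,0,0],
    [0,0,0],
    [0,0,0],
  ],
  gripper=-1,
)

```text
clock: 11.1
position: [0.4645, 0.2299, 0.1006]
tool_rot: [1.429, 1.566, 0.445]
force: [0.5, -0.3, -0.7]
grip_width: 0.0858
```

Emit:
arm_command(
  delta_pos=[
    [-0.4,0,0],
    [-0.9,0,0],
    [-0.9,0,0],
    [-0.9,0,0],
    [-0.9,0,0],
    [-0.5,0,0],
    [0,0,0],
    [0,0,0],
  ],
  rotation=[
    [0,0,0],
    [0,0,0],
    [0,0,0],
    [0,0,0],
    [0,0,0],
    [0,0,0],
    [0,0,0],
    [0,0,0],
  ],
)

```text
clock: 11.9
position: [0.4627, 0.2301, 0.2459]
tool_rot: [1.57, 1.566, 0.588]
force: [0.0, 0.3, 0.5]
grip_width: 0.0854
```

Run:
```python
from h import *
c=cam('wrist'); W=optics.grab_frame('wrist')[:,:,::-1].copy(); cv2.imwrite('pics/w4.png',W)
D=optics.grab_frame('side')[:,:,::-1]
np.savez('w4c.npz',o=c[0]['origin'],r=c[0]['rotation'])
goal([.4635,.2292,.22],33.7); p=proj('wrist',[.4635,.2307,.032],c).astype(int); print(p)
x0,y0=p[0]-85,max(p[1]-85,0)
a=cv2.resize(W[y0:y0+170,x0:x0+170],None,fx=2.3,fy=2.3,interpolation=2)
b=cv2.resize(D[265:390,225:350],(391,391),interpolation=2); print(x0,y0)
cv2.imwrite('pics/m2.png',np.hstack([a,b[:a.shape[0]]]))
```

```text
rot [ 0.01 -0.   -0.04] shift after [0.84 0.01 0.04] now [0.84 0.   0.04] clock 12.0 w 0.08553643100505397 pos [0.4626 0.2302 0.2453]
[278 188]
193 103
```

View pics/m2.png

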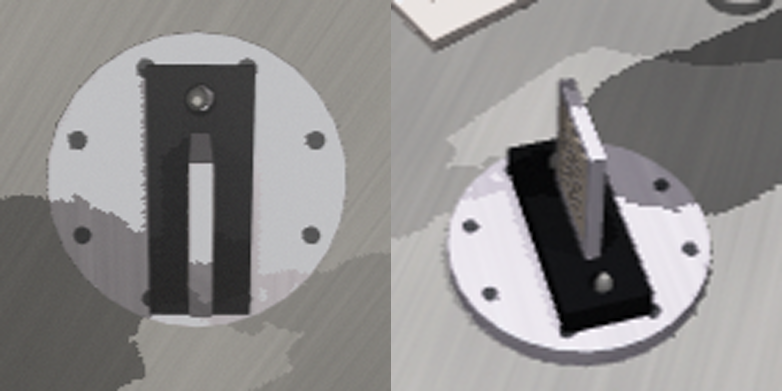

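Seated flush: peg shows through the foot hole in both views, foot level on the flange. Now record the card top and go over the clip.

Emit:
arm_command(
  delta_pos=[
    [0,0.05,0.6],
    [0,0.05,0.9],
    [0,0.05,0.95],
    [0,0.05,0.95],
    [0,0.05,0.95],
    [0,0.05,0.95],
    [0,0.05,0.95],
    [0,0.05,0.9],
    [0,0.1,0.5],
    [0,0,0],
  ],
  rotation=[
    [0,0,0],
    [0,0,0],
    [0,0,0],
    [0,0,0],
    [0,0,0],
    [0,0,0],
    [0,0,0],
    [0,0,0],
    [0,0,0],
    [0,0,0],
  ],
)

```text
clock: 13.0
position: [0.6042, 0.0415, 0.2354]
tool_rot: [-2.283, 1.56, 3.024]
force: [1.1, 0.6, -0.4]
grip_width: 0.0856
```

Emit:
arm_command(
  delta_pos=[
    [0,0,0],
    [0,0,0],
    [0,0,0],
    [0,0,0],
    [0,0,0],
    [0,0,0],
    [0,0,0],
    [0,0,0],
    [0,0,0],
    [0,0,0],
  ],
  rotation=[
    [1,0,0],
    [1,0,0],
    [1,0,0],
    [1,0,0],
    [1,0,0],
    [1,0,0],
    [1,0,0],
    [1,0,0],
    [1,0,0],
    [1,0,0],
  ],
)

```text
clock: 14.0
position: [0.5971, 0.0547, 0.2308]
tool_rot: [-1.371, 1.548, 2.861]
force: [0.3, -0.1, 0.3]
grip_width: 0.0854
```

Run:
```python
from h import *
z=np.load('w4c.npz'); p=dict(cam('wrist')[0]); p['origin']=z['o']; c=(p,R.from_euler('xyz',z['r']).as_matrix())
P=[plane('wrist',*q,.112,c) for q in((280.4,173.9),(280,240.8))];d=P[1]-P[0];print('card',np.mean(P,0),np.linalg.norm(d),np.degrees(np.arctan2(d[1],d[0])))
print('peg',plane('wrist',193+200/2.3,103+98/2.3,.036,c))
goal([.604,.0485,.245],-36.3)
```

```text
card [0.46444256 0.23153927 0.112     ] 0.059174447848526955 -56.51492820155148
peg [0.43907994 0.2699079  0.036     ]
rot [1.47 0.06 0.21] shift after [-0.47  0.31  0.03] now [-0.48  0.29  0.08] clock 14.0 w 0.08539756553634062 pos [0.5971 0.0547 0.2308]
```

Emit:
arm_command(
  delta_pos=[
    [0,0,0],
    [-0.4,0.28,0.03],
    [0,0,0],
    [0,0,0],
    [0,0,0],
  ],
  rotation=[
    [0.9,0.06,0.15],
    [0.5,0,0.05],
    [0,0,0],
    [0,0,0],
    [0,0,0],
  ],
)

```text
clock: 14.5
position: [0.6003, 0.0557, 0.2407]
tool_rot: [-1.433, 1.566, 2.654]
force: [0.1, -0.3, 0.6]
grip_width: 0.0858
```

Run:
```python
from h import *
c=cam('wrist'); W=optics.grab_frame('wrist')[:,:,::-1].copy(); cv2.imwrite('pics/w5.png',W)
np.savez('w5c.npz',o=c[0]['origin'],r=c[0]['rotation'])
goal([.604,.0485,.245],-36.3); p=proj('wrist',[.604,.0485,.07],c).astype(int); print(p)
x0,y0=p[0]-100,max(p[1]-100,0); print(x0,y0)
cv2.imwrite('pics/w5c.png',cv2.resize(W[y0:y0+180,x0:x0+200],None,fx=3,fy=3,interpolation=2))
```

```text
rot [0.07 0.01 0.05] shift after [-0.15  0.24  0.12] now [-0.15  0.24  0.12] clock 14.55 w 0.0852185506061884 pos [0.6002 0.0557 0.2406]
[289 201]
189 101
```

View pics/w5c.png

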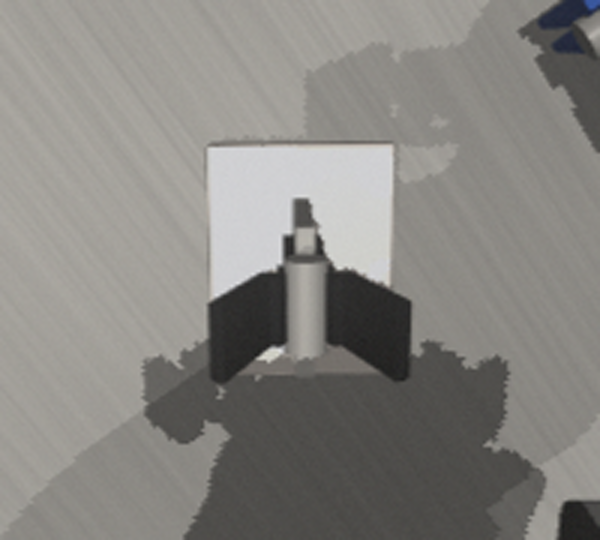

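Crop (origin 189,101, ×3): black clip on the white stand from above, barrel (306,258–358), handle outer top edges x≈210 and 410 (v 302–382); blue look-alike outside at top right.

Run:
```python
from h import *
c=cam('wrist'); f=lambda u,v,z: plane('wrist',189+u/3,101+v/3,z,c)
print('barrel',f(306,308,.083)); 
L=[f(210,302,.117),f(210,382,.117)];Q=[f(411,302,.117),f(409,382,.117)]
print('handles',np.mean(L+Q,0),'sep',np.linalg.norm(np.mean(L,0)-np.mean(Q,0)),'w',np.linalg.norm(L[0]-L[1]))
x=np.mean(Q,0)-np.mean(L,0);print('x ang',np.degrees(np.arctan2(x[1],x[0])))
a,b,e,g=f(207,144,.012),f(393,144,.012),f(208,377,.012),f(392,377,.012);d=b-a;print('stand edge',np.linalg.norm(d),np.degrees(np.arctan2(d[1],d[0])),np.linalg.norm(a-e),'centre',np.mean([a,b,e,g],0))
```

```text
barrel [0.60546503 0.04899033 0.083     ]
handles [0.60527758 0.04844178 0.117     ] sep 0.054839198073217514 w 0.022997377639648126
x ang -35.70660030535003
stand edge 0.06805248059925907 -35.790417438430374 0.0903451121078159 centre [0.60382634 0.04736016 0.012     ]
```

Emit:
arm_command(
  delta_pos=[
    [0,0.25,0.1],
    [0.6,0,0],
    [0.8,0,0],
    [0.6,0,0],
    [0,0,0],
    [0,0,0],
  ],
  rotation=[
    [0,0,0.05],
    [0,0,0],
    [0,0,0],
    [0,0,0],
    [0,0,0],
    [0,0,0],
  ],
)

```text
clock: 15.15
position: [0.6055, 0.0463, 0.1782]
tool_rot: [0.868, 1.569, -1.327]
force: [-0.1, -0.1, 0.9]
grip_width: 0.0853
```

```bash
python3 -c "
from h import *
goal([.6052,.0486,.102],-35.8)"
```

```text
rot [ 0.01  0.01 -0.01] shift after [ 2.54 -0.05 -0.06] now [ 2.54 -0.05 -0.06] clock 15.15 w 0.0853389569895944 pos [0.6055 0.0463 0.1782]
```

Emit:
arm_command(
  delta_pos=[
    [0.4,-0.05,-0.06],
    [0.7,0,0],
    [0.7,0,0],
    [0.5,0,0],
    [0.15,0,0],
    [0,0,0],
    [0,0,0],
  ],
  rotation=[
    [0,0,0],
    [0,0,0],
    [0,0,0],
    [0,0,0],
    [0,0,0],
    [0,0,0],
    [0,0,0],
  ],
)

```text
clock: 15.85
position: [0.6079, 0.0492, 0.1045]
tool_rot: [2.096, 1.564, -0.099]
force: [-0.3, -0.9, -0.3]
grip_width: 0.0853
```

```bash
python3 -c "
from h import *
goal([.6052,.0486,.102],-35.8);print(monitor.observe()['force'])"
```

```text
rot [ 0.01 -0.03 -0.05] shift after [ 0.08 -0.06  0.07] now [ 0.08 -0.06  0.07] clock 15.85 w 0.08526300826506429 pos [0.6079 0.0492 0.1045]
[-0.26316306 -0.9070397  -0.34696492]
```

Emit:
arm_command(
  delta_pos=[
    [0.08,-0.06,0.07],
    [0,0,0],
    [0,0,0],
  ],
  rotation=[
    [0,-0.03,-0.05],
    [0,0,0],
    [0,0,0],
  ],
)

```text
clock: 16.15
position: [0.6059, 0.0486, 0.1037]
tool_rot: [2.27, 1.568, 0.075]
force: [-0.2, 0.3, 0.9]
grip_width: 0.0857
```

Emit:
arm_command(
  delta_pos=[
    [0,0,0],
    [0,0,0],
    [0,0,0],
    [0,0,0],
    [0,0,0],
    [0,0,0],
    [0,0,0],
    [0,0,0],
  ],
  rotation=[
    [0,0,0],
    [0,0,0],
    [0,0,0],
    [0,0,0],
    [0,0,0],
    [0,0,0],
    [0,0,0],
    [0,0,0],
  ],
  gripper=1,
  grip_force=40,
)

```text
clock: 16.95
position: [0.6078, 0.0489, 0.1068]
tool_rot: [2.273, 1.563, 0.078]
force: [-0.2, 0.1, -0.7]
grip_width: 0.0224
```

```bash
python3 -c "
from h import *
goal([.6052,.0486,.102],-35.8);print(monitor.observe()['force'])"
```

```text
rot [ 0.01 -0.05 -0.06] shift after [ 0.16 -0.07  0.06] now [ 0.16 -0.07  0.06] clock 16.95 w 0.022389319582353216 pos [0.6078 0.0489 0.1068]
[-0.24504008  0.0834876  -0.71032241]
```

Emit:
arm_command(
  delta_pos=[
    [-0.3,0,0],
    [-0.5,0,0],
    [-0.7,0,0],
    [-0.8,0,0],
    [-0.8,0,0],
    [-0.8,0,0],
    [-0.6,0,0],
    [-0.3,0,0],
    [0,0,0],
    [0,0,0],
  ],
  rotation=[
    [0,0,0],
    [0,0,0],
    [0,0,0],
    [0,0,0],
    [0,0,0],
    [0,0,0],
    [0,0,0],
    [0,0,0],
    [0,0,0],
    [0,0,0],
  ],
)

```text
clock: 17.95
position: [0.6061, 0.0491, 0.2647]
tool_rot: [2.331, 1.56, 0.136]
force: [1.2, -0.1, -0.6]
grip_width: 0.0225
```

Run:
```python
from h import *
goal([.4644,.2315,.25],33.5)
a=optics.grab_frame('scene')[:,:,::-1];b=optics.grab_frame('side')[:,:,::-1];
X=monitor.observe()['position'];p=proj('scene',X).astype(int);q=proj('side',X).astype(int);print(p,q)
f=lambda im,p:cv2.resize(im[max(p[1]-50,0):max(p[1]-50,0)+100,p[0]-60:p[0]+60],(360,300),interpolation=2)
w=optics.grab_frame('wrist')[:,:,::-1]; cv2.imwrite('pics/w6.png',w)
cv2.imwrite('pics/m3.png',np.vstack([np.hstack([f(a,p),f(b,q)]),cv2.resize(w[100:350,130:430],(360,300)).repeat(1,1) if 0 else np.hstack([cv2.resize(w[100:350,130:430],(360,300)),np.zeros((300,360,3),np.uint8)])]))
```

```text
rot [-11.54  -0.02  -0.11] shift after [ 0.49 -0.58 -7.68] now [ 0.45 -7.39 -2.18] clock 17.95 w 0.02248768406116187 pos [0.6061 0.0491 0.2647]
[278 178] [243 156]
```

View pics/m3.png

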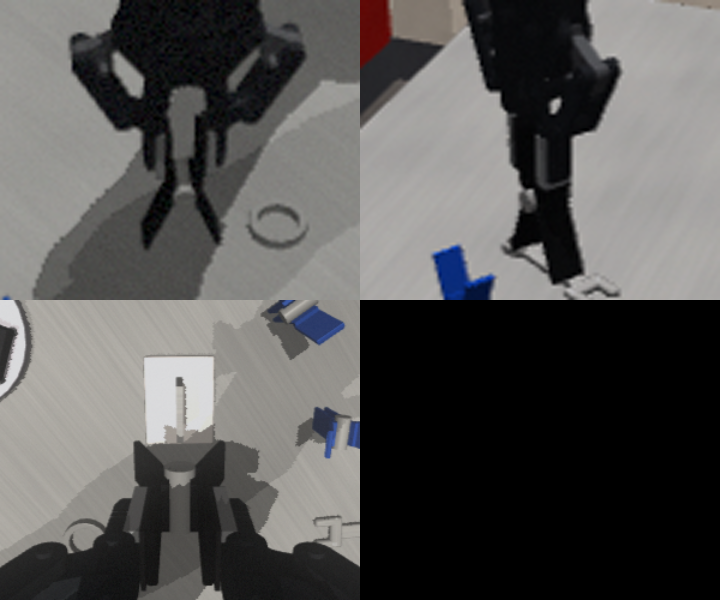

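The clip is held wide open and upright (scene: jaws spread symmetrically below the fingers; stand left empty). Turning and moving over the card.

Emit:
arm_command(
  delta_pos=[
    [0,0,0],
    [0,0,0],
    [0,0,0],
    [0,0,0],
    [0,0,0],
    [0,0,0],
    [0,0,0],
    [0,0,0],
    [0,0,0],
    [0,0,0],
  ],
  rotation=[
    [-0.7,0,0],
    [-1,0,0],
    [-1,0,0],
    [-1,0,0],
    [-1,0,0],
    [-1,0,0],
    [-1,0,0],
    [-1,0,0],
    [-1,0,0],
    [-0.7,0,0],
  ],
)

```text
clock: 19.1
position: [0.603, 0.0491, 0.2549]
tool_rot: [-2.204, 1.566, 2.909]
force: [0.7, -0.4, -0.1]
grip_width: 0.0223
```

```bash
python3 -c "
from h import *
goal([.464,.231,.25],33.5)"
```

```text
rot [-1.75 -0.03  0.03] shift after [ 0.16 -0.52 -7.61] now [ 0.19 -1.9  -7.39] clock 19.1 w 0.022346785213733275 pos [0.603  0.0491 0.2549]
```

Emit:
arm_command(
  delta_pos=[
    [0,0,0],
    [0,0,-0.4],
    [0,-0.05,-0.8],
    [0,-0.1,-0.9],
    [0,-0.1,-0.9],
    [0,-0.1,-0.9],
    [0,-0.05,-0.9],
    [0,-0.05,-0.9],
    [0,-0.05,-0.9],
    [0,0,-0.5],
  ],
  rotation=[
    [-0.9,0,0],
    [-0.85,0,0],
    [0,0,0],
    [0,0,0],
    [0,0,0],
    [0,0,0],
    [0,0,0],
    [0,0,0],
    [0,0,0],
    [0,0,0],
  ],
)

```text
clock: 20.1
position: [0.4655, 0.2203, 0.2478]
tool_rot: [-2.164, 1.553, 3.139]
force: [0.6, -0.3, -1.5]
grip_width: 0.0226
```

Emit:
arm_command(
  delta_pos=[
    [0,0,0],
    [0,0,0],
  ],
  rotation=[
    [0,0,0],
    [0,0,0],
  ],
)

```text
clock: 20.3
position: [0.4642, 0.2216, 0.2469]
tool_rot: [-2.158, 1.551, -3.134]
force: [0.2, 0.1, -0.9]
grip_width: 0.0225
```

```bash
python3 -c "
from h import *
goal([.464,.231,.21],33.5)"
```

```text
rot [ 0.1  -0.1   0.15] shift after [ 1.23  0.17 -0.26] now [ 1.23  0.19 -0.25] clock 20.3 w 0.022534897407722927 pos [0.4642 0.2216 0.2469]
```

Emit:
arm_command(
  delta_pos=[
    [0,0.18,-0.25],
    [0.4,0,0],
    [0.5,0,0],
    [0.2,0,0],
    [0,0,0],
    [0,0,0],
  ],
  rotation=[
    [0.1,-0.1,0.15],
    [0,0,0],
    [0,0,0],
    [0,0,0],
    [0,0,0],
    [0,0,0],
  ],
)

```text
clock: 20.9
position: [0.4664, 0.2258, 0.2093]
tool_rot: [-1.6, 1.566, -2.591]
force: [0.3, 0.2, 0.1]
grip_width: 0.0228
```

Run:
```python
from h import *
goal([.464,.231,.17],33.5)
c=cam('wrist');w=optics.grab_frame('wrist')[:,:,::-1].copy();cv2.imwrite('pics/w7.png',w)
print(proj('wrist',[.464,.231,.112],c))
```

```text
rot [-0.05 -0.    0.05] shift after [ 1.31  0.03 -0.19] now [ 1.31  0.03 -0.19] clock 20.9 w 0.022776550449912454 pos [0.4664 0.2258 0.2093]
[279.99388712 214.95781971]
```

Emit:
arm_command(
  delta_pos=[
    [0,0.03,-0.19],
    [0.2,0,0],
    [0.3,0,0],
    [0.35,0,0],
    [0.3,0,0],
    [0.15,0,0],
    [0,0,0],
    [0,0,0],
  ],
  rotation=[
    [-0.05,0,0.05],
    [0,0,0],
    [0,0,0],
    [0,0,0],
    [0,0,0],
    [0,0,0],
    [0,0,0],
    [0,0,0],
  ],
)

```text
clock: 21.75
position: [0.464, 0.2315, 0.1671]
tool_rot: [1.643, 1.57, 0.658]
force: [0.4, 0.5, -0.3]
grip_width: 0.0225
```

Run:
```python
from h import *
goal([.464,.231,.17],33.5); s=monitor.observe(); print(s['force'],s['qd'].round(4))
a=optics.grab_frame('scene')[:,:,::-1];b=optics.grab_frame('side')[:,:,::-1];w=optics.grab_frame('wrist')[:,:,::-1]
X=[.464,.231,.11];p=proj('scene',X).astype(int);q=proj('side',X).astype(int);print(p,q)
f=lambda im,p:cv2.resize(im[max(p[1]-40,0):max(p[1]-40,0)+80,p[0]-52:p[0]+52],(390,300),interpolation=2)
cv2.imwrite('pics/m4.png',np.vstack([np.hstack([f(a,p),f(b,q)]),np.hstack([cv2.resize(w[120:290,170:391],(390,300),interpolation=2),cv2.resize(w,(390,300))])]))
```

```text
rot [ 0.   -0.   -0.01] shift after [-0.1  -0.01  0.01] now [-0.1  -0.01  0.01] clock 21.75 w 0.02253384651038557 pos [0.464  0.2315 0.1671]
[ 0.39953368  0.52212568 -0.28828406] [-0.0027  0.0051  0.0012  0.0012  0.0039 -0.0052 -0.0022]
[387 247] [286 302]
```

View pics/m4.png

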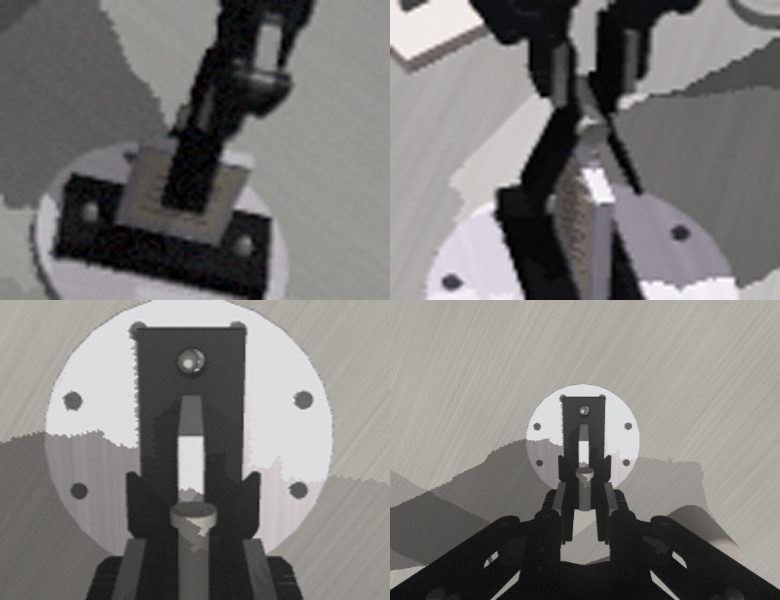

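The card's top edge sits centred between the spread jaws in both the side and wrist views. Both pegs show through the foot, the arm is at rest and there is no contact force. Handing in.

```bash
python3 -c "
from workcell import bot; print(bot.job_done())"
```

```text
the job is handed in; nothing more can be done
None
```

The card holder is seated on the flange and released. The clip is held wide open and upright over the middle of the card. I handed the job in at about 22 s of the 61 s allowed; the program gives no verdict.

- **Holder:** both pegs show through the foot in the last scene view. The holder's weight came off the wrist at the expected seated height. From the wrist view after release, the card's centre is about 1.3 mm from the midpoint between the pegs.
- **Clip:** the fingers read 22.5 mm on the fully squeezed handles. That is slightly under the stated 24 mm, but the gripper also read about 0.5–1 mm low on the 9 mm card. I did not measure the jaw angle itself; the pictures show the jaws wide and even on both sides.
- **Clip over the card:** by calculation the pivot is about 25 mm above the card's top edge, and the tool is within about 1 mm of the card's centre line. In the pictures the jaws are clear of the card on both sides. The wrist force was under 1 N, and the arm was at rest.
- **Other objects:** the arm passed well clear of the bottle, spanner and ring and never went near the blue look-alikes. I did not re-measure their positions at the end.

No check failed. The first wrist picture was blurred because the arm was still settling, so I took it again.

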